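# Latch the door of the pigment sample mill

## Robot

A 6-joint arm with a two-finger parallel gripper is mounted at the origin on the work surface. World frame = base frame: x ahead of the robot, y to its left, z up, the work surface at z = 0. Lengths are in m, angles in rad, forces in N, time in s.
With the tool pointing down it reaches from about 0.325 to 0.775 m from the base axis. Payload 5.5 kg.
Tool frame: the origin (TCP) lies between the finger pads; the fingertips stand 8 mm ahead of it and the grasp point (between the pads) lies 11 mm behind it (tcp_to_tips is the distance from the TCP to the fingertips, in m); z points along the fingers, y is the direction in which the jaws open and shut (so a half turn about z gives the same grasp; the last joint's range is limited). The gripper opens to 88 mm and grips with 3 to 60 N. Pads are 20 mm wide; open, the fingers measure 115 mm over their backs; the gripper's body (75 mm by 178 mm) begins 61 mm behind the grasp point.
Start: joints at [-1.335, 0.091, 1.231, -0, 1.82, -0.057], TCP at [0.173, -0.574, 0.231] pointing down, gripper open.
Joint ranges: [-2.87, 2.87], [-0.86, 2.18], [0.17, 2.46], [-1.51, 4.65], [0.06, 2.69], [-2.65, 2.65]. Speed limits (rad/s): [2.57, 2.57, 3.01, 3.14, 3.14, 3.14].

## Interface

Orientations are given as a unit quaternion [w, x, y, z].
In Python, from bench import * gives the robot as it stands. Calls block until the motion is done:
- move_to(position, orientation): joint-space move of the TCP to a pose.
- move_l(position, speed=0.15, orientation=None): straight line of the TCP; orientation=None keeps the orientation; speed is the mean speed in m/s.
- movej(angles): joint-space move.
- gripper_open() and close(): open the fingers fully, or close them until they stop; the grip force is fixed at half the most.
- hold(seconds).
- inverse_kinematics(position, orientation): joint angles nearest the present ones, or None.
- state(): the state.
- get_image(name): name is "scene" or "top"; returns a dict with "frame" (400x640x3 uint8, blue, green, red), "depth" (400x640 float32, m along the optical axis (not along the pixel's ray), 0 where there is no reading), "camera_matrix" (3x3 intrinsics, pixels), "view" (4x4, takes a point from world to camera coordinates). Camera axes: x right, y up, looking along -z (the intrinsics and any distortion apply to the point x, -y, -z); pixel columns grow to the right and rows downward; lengths in m; the calibration is good to about 2 mm. A picture is of the moment at which its call begins.
A pose or a line that the arm cannot do raises IKError and nothing moves.
- job_done(): hands the job in, once; it reports no verdict.
The state is a dict: "time": time; "joint_pos": joint angles; "dq": joint speeds; "joint_torque": joint torques, N m; "ee_pos": TCP position; "ee_rot": TCP orientation; "ft_force": force on the tool from outside, world axes, zero at the start; "moment": the same for the moment, N m; "finger_gap": finger opening in m.
Only numpy, scipy, OpenCV 4.12 (cv2) and the standard library are available. Lean on these libraries where they do the work, as an engineer would, in place of code of your own. Each camera call takes 0.05 s, during which the arm holds its last target. There are 200 camera calls.

## Task

Close up the sample mill for its next run: swing the wire loop of the draw latch on top of the mill over the hook on the top edge of the door, so that its crossbar is caught under the hook's lip, then press the latch lever down flat, over centre, until the sprung safety catch at its end snaps over it, so that it holds the door tight on its gasket. Work by feel, without jamming the loop or pushing hard on the door and its hook, and press no harder than it takes to bring the lever home on its rubber stop, or it bends. Leave the bottles and the sample pan where they stand.

Things in the scene. Friction and masses are not known exactly. Their poses are not given: they have to be found in the camera images.
- mill: Fixed grey-green mill, 200 mm wide (y), door facing its -x, motor at +x. Origin: on the bench below the lever's pivot. Its flat top deck, 180 mm up, runs from x = -22 to 88 mm; the door's top edge is level with it, x = -24 to -58 mm (6 mm farther out while ajar). The latch lies along x at y = 0; but for its parts nothing on top exceeds 6 mm. A feed chute on the door reaches x = -120 mm, 145 mm high
- mill_door (a joint): Door hinge, along y, 35 mm above the bench, 28 mm in front of the mill's origin: 0.038 = ajar by 6 mm at the top, as it starts; about 0 (-0.015 to 0.016, by the hook's setting) = drawn tight on its gasket. The gasket pushes back with about 12 N per mm at the latch, so only the latch can draw the door in
- latch_lever (a joint): Lever hinge: 0 = flat, level with the deck, pointing to the mill's +x; pi/2 = upright; 2.7 at most, leaning over the door. Stays where it is left while slack. With the loop hooked the pull starts at 1.2 to 1.7 rad; the tip then needs up to 4 to 12 N, most near 0.9 rad. Dead centre is at 0.09 rad; released above that it springs back. Home on its stop it reads between -0.12 and 0.04
- lever_pivot (a point): Lever's pivot, 14 mm above the deck. Axes: the lever's own (the mill's when flat; x runs along the lever to its tip). The lever is a steel plate 26 mm wide (y), 3.5 mm thick, flat, from 2 mm behind the pivot to 46 mm along x; its upper face is 7 mm above the pivot. Press it at x = 15 to 40 mm
- lever_tip (a point): Middle of the upper edge of the lever's free end, 46 mm along the lever's x from the pivot and 7 mm above it. Axes as lever_pivot
- latch_loop (a joint): Hinge of the wire loop on the lever, along y. This value minus the lever's is the upward slope of the loop from its hinge out to its crossbar (towards the door, the mill's -x). Snug: the loop stays where it is left; at the start it slopes up by 0.35 to 1.3 rad
- loop_hinge (a point): Middle of the loop's hinge on the lever, which it turns with: in the lever's axes 11 mm along x and 0.5 mm below the pivot, so that the lever swings it from behind the pivot to in front of it
- loop_bar (a point): Centre of the loop's crossbar. The loop is a U of round 5 mm steel wire: two arms 51.3 mm long from hinge to crossbar, 36 mm between their centre lines (41 mm over all, 31 mm inside), with the hook passing between them. It swings over the lip, down beyond it and back under it; with the door ajar it reaches 13.5 mm to -x of door_edge. Axes: x along the arms from crossbar to hinge, y along the crossbar
- door_edge (a point): On the door's top edge, below the seat of the crossbar in the hook. Axes: the door's (the mill's; -x is out). The hook is steel, 16 mm wide (y), screwed on up to 2 mm nearer or farther out than nominal: find its true place by feel. Nominal: post face at x = +1 mm; lip above from there to x = -6.5, z = 16 to 20, its end turned up to 22; flat foot at z = 8.5 to x = -15; bar centre when hooked at x = -1.5, about 0 under full pull, z = 11 to 13.5 mm
- stop_bracket: Steel bracket on the deck at the lever's far end. Origin on the deck, 40 mm from the lever's pivot along the mill's x. It carries the rubber stop (under the lever, 41 mm from the pivot) and the safety catch. Both stand on one screw, set up to 3 mm higher or lower from time to time: feel for where the lever comes home. The stop is firm: about 30 N for each mm. Axes: the mill's
- safety_catch (a joint): Sprung steel tab, 12 mm wide, at the lever's end: 0 = upright, its nose, a round 3.5 mm wire, reaching 1.3 mm over the end of the lever when home. From about 0.18 rad above home on, the lever pushes the nose aside (to about 0.1 rad, with 5 to 16 N on the lever); only when the lever is home does it spring back to 0 over it. A lever resting on the nose is not home
- bottle_big: Amber jar with black cap, 68 mm across, 130 mm high, beside the mill: leave it. Origin: centre of its underside
- bottle_small: Amber jar with black cap, 50 mm across, 100 mm high, beside the mill: leave it. Origin: centre of its underside
- sample_pan: Shallow steel pan, 100 mm across, 30 mm high, beside the mill: leave it. Origin: centre of its underside

How it is judged:
By the outcome, as a careful person would: the job done as asked, in the order asked, and still so for the second after the job is handed in, with the robot touching nothing.
It also fails if it takes over 56 s, if anything falls off the work surface, if the arm or the gripper's body presses on something with over 40 N, if the wrist force passes 120 N, or if a joint passes its speed limit or range.

## Working session

There is one attempt and no reset: what is moved stays moved. The work goes in short steps, each a Python script; the robot and the scene stay as the last script left them, time stands still between calls to the robot, and variables do not carry over. Pictures are saved under pics/ and viewed, about 8 in all and at most 12, crops included, and the job is handed in when it is done.

```bash
ls; mkdir -p pics; python3 - <<'E'
from bench import *
import cv2, numpy as np
s=state(); print(s)
for n in("scene","top"):
    im=get_image(n); cv2.imwrite(f"pics/{n}0.png",im["frame"]); np.savez(f"{n}0.npz",**im)
    print(im["camera_matrix"],im["view"], (im["depth"]>0).mean())
E
```

```text
pics
{'time': 0.0, 'joint_pos': array([-1.33471316e+00,  9.18508720e-02,  1.23188824e+00,  1.99709161e-05,
        1.81977854e+00, -5.67348295e-02]), 'dq': array([-0.00164629, -0.00080304, -0.00105047,  0.0005645 , -0.00050137,
        0.00012042]), 'joint_torque': array([-1.92181127e-03, -4.46456373e+01, -4.06449258e+01,  6.96375500e-02,
        2.94457271e-02, -1.72694449e-04]), 'ee_pos': array([ 0.17311041, -0.57419475,  0.22951031]), 'ee_rot': array([-9.59498275e-04,  9.89300518e-01,  1.45888855e-01, -7.65546301e-05]), 'ft_force': array([-0.00503332,  0.23552549,  0.21200424]), 'moment': array([-0.02341983, -0.01879175,  0.01024995]), 'finger_gap': 0.08796087292069432}
[[380.88590048   0.         318.69536126]
 [  0.         380.88590048 198.25002755]
 [  0.           0.           1.        ]] [[ 0.09916544  0.99495198 -0.0153877  -0.11611775]
 [-0.74615356  0.08458133  0.66037934  0.3292061 ]
 [ 0.65834724 -0.05400522  0.7507745  -1.45723412]
 [ 0.          0.          0.          1.        ]] 0.995890625
[[441.21890295   0.         324.94363395]
 [  0.         441.21890295 199.28712295]
 [  0.           0.           1.        ]] [[-0.01016863 -0.99994691  0.00166408  0.06885633]
 [ 0.98043415 -0.00964301  0.19661102 -0.60976308]
 [-0.19658454  0.00363078  0.98048016 -1.25553195]
 [ 0.          0.          0.          1.        ]] 0.996
```

View pics/scene0.png

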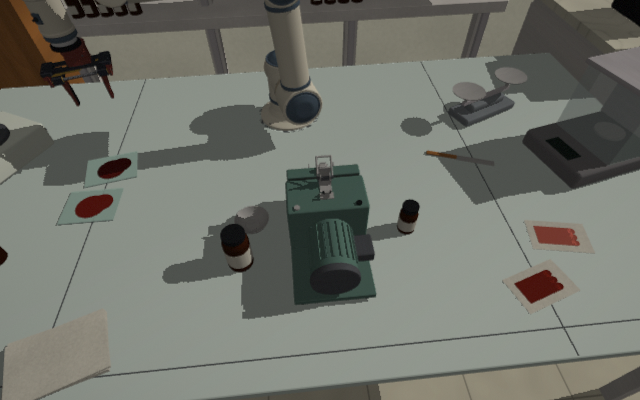

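View pics/top0.png

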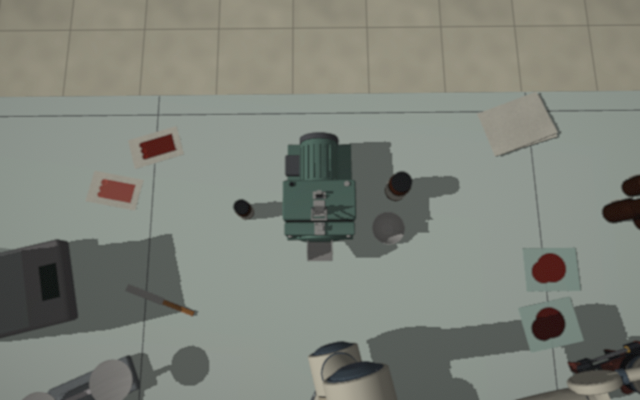

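The scene view shows the mill at about (328,200) px, with its latch at (324,175) and its door towards the robot. The top view shows the deck at about (320,205), the jars at (243,208) and (399,184), and the pan at (388,228).

```bash
cat > vis.py <<'E'
import numpy as np, cv2
def cloud(im):
    K,V,d=im["camera_matrix"],im["view"],im["depth"]
    v,u=np.mgrid[:400,:640]
    P=np.stack([(u-K[0,2])/K[0,0]*d,-(v-K[1,2])/K[1,1]*d,-d],-1)
    return (P-V[:3,3])@V[:3,:3]
def ray(im,u,v,z):
    K,V=im["camera_matrix"],im["view"]
    c=-V[:3,:3].T@V[:3,3]; r=V[:3,:3].T@np.array([(u-K[0,2])/K[0,0],-(v-K[1,2])/K[1,1],-1])
    return c+r*(z-c[2])/r[2]
E
python3 - <<'E'
from vis import *
for n,(x0,y0,x1,y1) in(("scene",(270,140,390,230)),("top",(270,165,370,265))):
    im=np.load(n+"0.npz"); P=cloud(im); f=im["frame"].astype(int)
    p=P[y0:y1,x0:x1]; z=p[...,2]
    m=(abs(z-.18)<.006); q=(p[m][:,:2]*1000).astype(np.float32)
    print(n,m.sum(),cv2.minAreaRect(q),np.median(z[m]),q.min(0),q.max(0))
    h=(z>.192)&(z<.3)
    o=p[h]*1000; print(len(o)); 
    for a in o[np.argsort(o[:,2])[::-1][:60:2]]: print(a.round().astype(int),end=' ')
    print()
    c=cv2.resize(im["frame"][y0:y1,x0:x1],None,fx=6,fy=6,interpolation=cv2.INTER_CUBIC); c=cv2.convertScaleAbs(c,alpha=1.5,beta=10)
    cv2.imwrite(f"pics/{n}0c.png",c)
E
```

```text
scene 3101 ((569.9890747070312, 77.8558349609375), (199.11695861816406, 153.1537322998047), 89.63040161132812) 0.17803605074190348 [493.3198   -21.675514] [647.15094 177.32147]
348
[529  69 246] [529  83 245] [530  93 244] [526  66 244] [526  71 243] [528  59 243] [526  76 243] [525  74 242] [523  59 242] [525  79 242] [527  96 242] [523  94 242] [526  91 241] [527  69 241] [528  81 241] [526  98 241] [562  72 240] [525  61 240] [565  72 240] [531  61 239] [527  59 239] [561  80 239] [531  95 239] [562  89 238] [531  98 238] [537  60 238] [561  87 237] [560  85 237] [526  96 237] [563  79 237] 
top 3479 ((566.7128295898438, 80.70011901855469), (151.47311401367188, 198.49807739257812), 0.2954399585723877) 0.17933296619868347 [490.6755   -18.431458] [642.2049  180.31255]
239
[522  61 248] [522  82 247] [522  87 246] [520  89 246] [523  97 245] [520  92 245] [523  99 244] [523  71 244] [523  79 244] [528  99 243] [525  69 243] [523  84 243] [526  97 243] [526  71 242] [521  87 242] [526  61 242] [526  64 241] [559  84 241] [560  81 241] [526  66 241] [557  81 238] [557  79 238] [560  92 238] [557  69 238] [560  69 238] [529  61 237] [558  74 237] [555  74 237] [532  97 235] [558  76 234]
```

View pics/scene0c.png

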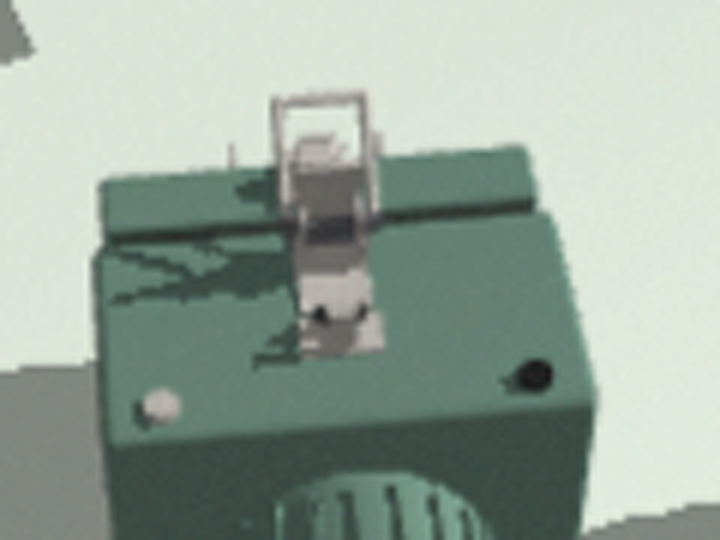

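View pics/top0c.png

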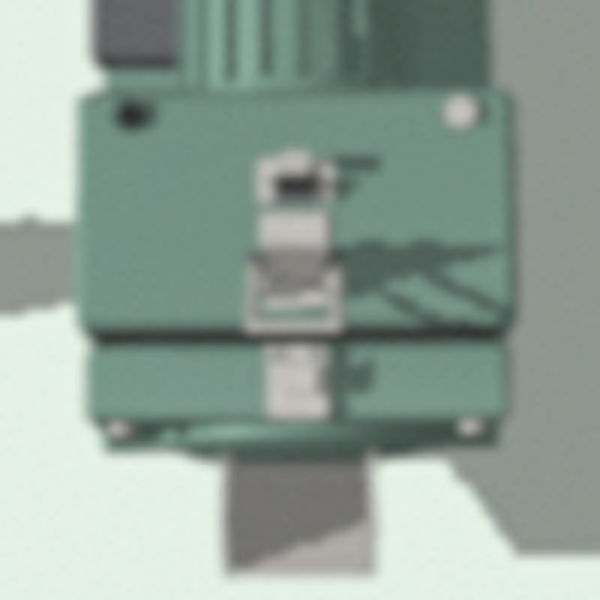

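The crops show the wire loop sloping up over the door. Its crossbar is at scene px (323,156) and top px (319,219), the lever stands nearly upright, the hook is below the loop on the door edge, and the stop bracket is farther along +x. I'll triangulate and check reach.

```bash
cat > kin.py <<'E'
import numpy as np
from scipy.spatial.transform import Rotation as Ro
def quat(s,jaw=-1):
    n=np.array([-np.sin(s),0,-np.cos(s)]); y=np.array([0,jaw,0.]); R=np.stack([np.cross(y,n),y,n],1)
    q=Ro.from_matrix(R).as_quat(); return q[[3,0,1,2]]
def linkage(B):  # bar rel. pivot (mm, x z) -> lever angle, loop slope
    d=np.hypot(*B); be=np.arctan2(B[1],B[0]); c=np.clip((121.25+d*d-51.3**2)/(2*11.01*d),-1,1)
    t=be%(2*np.pi)-np.arccos(c); H=11.01*np.array([np.cos(t),np.sin(t)]); a=B-H
    return t+.045,np.arctan2(a[1],-a[0])
E
python3 - <<'E'
from vis import *; from kin import *; from bench import *
S=np.load("scene0.npz");T=np.load("top0.npz")
def tri(a,b):
    A=[]
    M=[];r=[]
    for im,(u,v) in((S,a),(T,b)):
        p0=ray(im,u,v,0);p1=ray(im,u,v,.3);d=(p1-p0)/np.linalg.norm(p1-p0);Q=np.eye(3)-np.outer(d,d);M.append(Q);r.append(Q@p0)
    return np.linalg.solve(sum(M),sum(r))*1000
def c(n,x,y): return (270+(x+.5)/6-.5,(140 if n=='s' else 165)+(y+.5)/6-.5)
print('bar',tri(c('s',320,98),c('t',293,327)))
print('hook z.2',ray(S,*c('s',318,138),.202)*1000,[ (ray(T,*c('t',298,y),.2)*1000).round(1) for y in(345,415)])
print('door far edge',[(ray(T,*c('t',x,y),.18)*1000).round(1) for x,y in((95,420),(500,418),(80,325),(512,325),(85,95),(510,95))])
print('scene edges',[(ray(S,*c('s',x,y),.18)*1000).round(1) for x,y in((100,183),(528,148),(110,443),(592,400))])
print('catch bracket',[(ray(T,*c('t',298,y),.19)*1000).round(1) for y in(155,200)])
for B,s in(((-31.5,49),.84),((-58.2,13),.2),((-49,-2),0)):
    B=np.array(B);l=linkage(B);print(B,l)
    for sl in (l[1],l[1]*.6,0):
        p=np.array([.5565+B[0]/1e3,.079,.194+B[1]/1e3])
        q=inverse_kinematics(p-quat(sl)[0]*0,quat(sl)); print(sl,None if q is None else np.round(q,2))
E
```

```text
bar [523.12385316  79.63583055 240.10006553]
hook z.2 [506.4370123   79.37304181 202.        ] [array([521.4,  78.9, 200. ]), array([490.5,  79.1, 200. ])]
door far edge [array([491.6, 169.4, 180. ]), array([490.7, -10.4, 180. ]), array([534.3, 176.5, 180. ]), array([532.4, -16.7, 180. ]), array([640.1, 175.1, 180. ]), array([638.2, -18.3, 180. ])]
scene edges [array([500.5, -15.3, 180. ]), array([500.2, 172.5, 180. ]), array([646.3, -17.7, 180. ]), array([645.7, 173.7, 180. ])]
catch bracket [array([609. ,  78.3, 190. ]), array([588.4,  78.5, 190. ])]
[-31.5  49. ] (np.float64(1.3754023290152841), np.float64(0.8431194458011815))
0.8431194458011815 [0.06 0.62 0.76 0.08 2.6  1.68]
0.5058716674807089 [0.06 0.35 0.99 0.04 2.31 1.66]
0 [ 0.09 -0.09  1.39 -0.    1.84  1.66]
[-58.2  13. ] (np.float64(2.3173688350367536), np.float64(0.08959892923396133))
0.08959892923396133 [ 0.08 -0.09  1.45  0.01  1.86  1.66]
0.0537593575403768 [ 0.09 -0.12  1.48  0.    1.83  1.66]
0 [ 0.09 -0.17  1.53 -0.    1.78  1.66]
[-49  -2] (np.float64(1.5587935712277043), np.float64(-0.2560476962553268))
-0.2560476962553268 [ 0.11 -0.38  1.75 -0.03  1.52  1.67]
-0.15362861775319608 [ 0.1  -0.29  1.66 -0.02  1.62  1.67]
0 [ 0.09 -0.15  1.53 -0.    1.76  1.66]
```

```bash
cat >> kin.py <<'E'
from bench import *
PX,PY,PZ=.556,.0793,.194
def tcp(B,s,y=None,back=3.,along=6.):
    n=np.array([-np.sin(s),-np.cos(s)]); w=np.array(B)+along*np.array([np.cos(s),-np.sin(s)])-back*n
    return np.array([PX+w[0]/1e3,PY if y is None else y,PZ+w[1]/1e3])
def rep(t=''):
    s=state(); print(t,'t%.2f'%s['time'],'rel',((s['ee_pos']-[PX,PY,PZ])*1e3).round(1),'F',s['ft_force'].round(1),'M',s['moment'].round(2),'gap%.1f'%(s['finger_gap']*1e3)); return s
E
python3 - <<'E'
from kin import *
import cv2
B=np.array([-33,47.5]); s=.82
move_to([.45,-.15,.40],quat(0.3)); rep()
move_to(tcp(B,s,back=75),quat(s)); rep('pre')
move_l(tcp(B,s,back=3),speed=.12); rep('at')
for n in("scene","top"):
    f=get_image(n)["frame"]; y0,x0=(110,270) if n=="scene" else (150,270)
    cv2.imwrite(f"pics/{n}1.png",cv2.convertScaleAbs(cv2.resize(f[y0:y0+110,x0:x0+110],(520,520),interpolation=cv2.INTER_CUBIC),alpha=1.5))
a,b=[cv2.imread(f"pics/{n}1.png") for n in("scene","top")]
cv2.imwrite("pics/at1.png",cv2.resize(np.hstack([a,b]),(800,400)))
E
```

```text
t2.03 rel [-106.1 -230.   205.6] F [ 0.1 -0.4 -1.1] M [-0.06 -0.16  0.01] gap88.0Traceback (most recent call last):
  File "<stdin>", line 5, in <module>
bench.IKError: the arm cannot take that pose within its joint ranges
```

```bash
cat >> kin.py <<'E'
def tcp2(B,s,k,y=None,back=3.,along=6.):  # k tool tilt
    n=np.array([-np.sin(k),-np.cos(k)]); w=np.array(B)+along*np.array([np.cos(s),-np.sin(s)])-back*n
    return np.array([PX+w[0]/1e3,PY if y is None else y,PZ+w[1]/1e3])
E
python3 - <<'E'
from kin import *
import cv2
B=np.array([-33,47.5]); s=.82
for k in (.7,.6,.5):
    if all(inverse_kinematics(tcp2(B,s,k,back=b),quat(k)) is not None for b in(70,35,3)): break
print(k)
move_to(tcp2(B,s,k,back=70),quat(k)); rep('pre')
move_l(tcp2(B,s,k),speed=.12); rep('at')
o=[]
for n in("scene","top"):
    f=get_image(n)["frame"]; y0,x0=(110,270) if n=="scene" else (150,270)
    o.append(cv2.convertScaleAbs(cv2.resize(f[y0:y0+110,x0:x0+110],(400,400),interpolation=cv2.INTER_CUBIC),alpha=1.5))
cv2.imwrite("pics/at1.png",np.hstack(o))
E
```

```text
0.7
pre t3.13 rel [16.1 -1.2 98. ] F [ 0.6 -0.3  0.5] M [ 0.04 -0.27 -0.03] gap87.8
at t3.84 rel [-26.8  -0.8  47.2] F [ 0.2  0.5 -0.1] M [ 0.04 -0.28  0.05] gap88.1
```

View pics/at1.png

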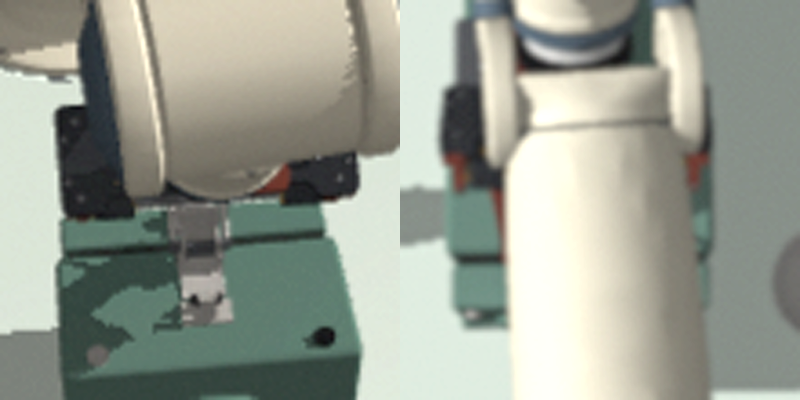

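The arm hides the loop in both views (scene px about (190,250) shows only its lower end), so I'll close the gripper and judge by the gap.

```bash
python3 - <<'E'
from kin import *
hold(.1);rep('set'); close(); rep('closed'); hold(.2); rep()
E
```

```text
set t4.04 rel [-26.5  -0.2  46. ] F [0.5 0.4 0.6] M [ 0.08 -0.32  0.03] gap88.1
closed t4.85 rel [-27.1  -0.6  45.6] F [-0.5 -5.8  1. ] M [-0.55 -0.08  0.55] gap39.5
 t5.05 rel [-27.1  -0.6  45.6] F [-1.4 -5.3  0.5] M [-0.73 -0.07  0.58] gap40.0
```

```bash
cat >> kin.py <<'E'
YG=PY-.0012
def go(B,k,sp=.05,t=''):
    th,s=linkage(np.array(B)); move_l(tcp2(B,s,k,y=YG),speed=sp,orientation=quat(k))
    print('B',np.round(B,1),'th%.2f s%.2f k%.2f'%(th,s,k),end=' '); return rep(t)
E
python3 - <<'E'
from kin import *
B=np.array([-33,47.5]); go(B,.7)
d0=np.hypot(*B); b0=np.arctan2(B[1],B[0])
for i,b in enumerate(np.linspace(b0,np.pi-.25,7)[1:]):
    d=d0+min(1,(i+1)/6)*.7
    st=go(d*np.array([np.cos(b),np.sin(b)]),.7-.6*(i+1)/6)
    if np.linalg.norm(st['ft_force'])>15: break
E
```

```text
B [-33.   47.5] th1.37 s0.80 k0.70  t5.30 rel [-27.   -0.9  45.6] F [-0.6  0.1  1.1] M [ 0.14 -0.07  0.07] gap39.8
B [-38.5  43.3] th1.50 s0.68 k0.60  t5.58 rel [-32.4  -1.1  42.4] F [-0.7 -0.2 -2.6] M [-0.05 -0.43  0.07] gap39.5
B [-43.4  38.5] th1.63 s0.57 k0.50  t5.85 rel [-37.3  -1.1  38.4] F [ 0.8 -1.4 -2.7] M [ 0.01 -0.43  0.04] gap39.7
B [-47.8  33.2] th1.76 s0.45 k0.40  t6.12 rel [-41.5  -1.1  33.7] F [-0.5  0.1 -3.5] M [-0.03 -0.37 -0.03] gap39.7
B [-51.5  27.3] th1.89 s0.33 k0.30  t6.40 rel [-45.2  -1.2  28.4] F [ 1.2  0.1 -4. ] M [-0.   -0.39 -0.02] gap39.7
B [-54.5  21.1] th2.02 s0.22 k0.20  t6.67 rel [-48.2  -1.3  22.8] F [ 2.6 -0.4 -3.4] M [-0.09 -0.49 -0.04] gap40.2
B [-56.7  14.5] th2.16 s0.10 k0.10  t6.95 rel [-50.7  -1.2  17.2] F [ 2.3 -1.2 -2.6] M [-0.08 -0.41 -0.05] gap40.0
```

```bash
python3 - <<'E'
from kin import *
for x in np.arange(-57.4,-63,-.6):
    st=go([x,14.5],.1,sp=.02)
    if st['ft_force'][0]>7: break
E
```

```text
B [-57.4  14.5] th2.24 s0.11 k0.10  t7.20 rel [-51.   -1.2  16.6] F [ 2.5  0.3 -1.5] M [-0.07 -0.36 -0.08] gap40.2
B [-58.   14.5] th2.31 s0.12 k0.10  t7.45 rel [-51.4  -1.2  16.6] F [ 4.8 -0.7 -4. ] M [-0.08 -0.89 -0.09] gap39.9
B [-58.6  14.5] th2.39 s0.13 k0.10  t7.70 rel [-52.   -1.3  16.4] F [ 6.3 -0.6 -4.3] M [-0.11 -1.11 -0.03] gap39.8
B [-59.2  14.5] th2.49 s0.15 k0.10  t7.95 rel [-52.4  -1.2  16.2] F [ 7.6 -0.4 -5.1] M [-0.1  -1.33 -0.04] gap39.9
```

```bash
python3 - <<'E'
from kin import *
import cv2
f=get_image("scene"); np.savez("scene2.npz",**f)
cv2.imwrite("pics/s2.png",cv2.convertScaleAbs(cv2.resize(f["frame"][130:220,270:390],None,fx=6,fy=6,interpolation=cv2.INTER_CUBIC),alpha=1.6))
E
```

```text
(no output)
```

View pics/s2.png

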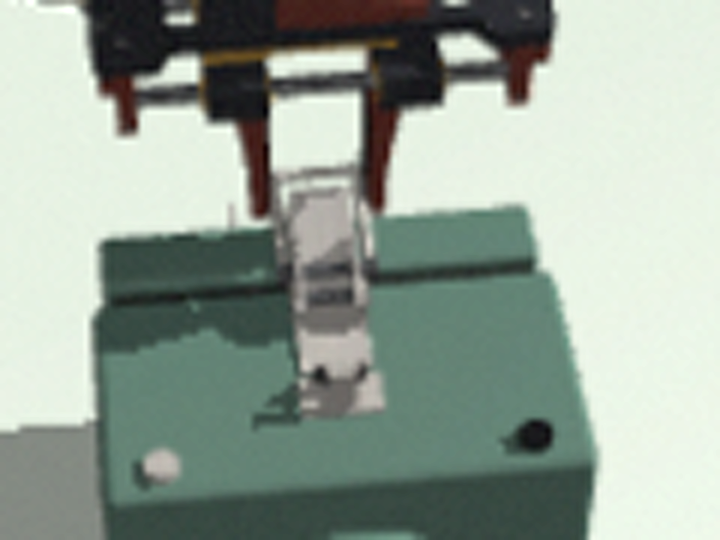

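The picture shows the fingers holding the loop arms at about (260,200) and (375,200). The crossbar is at crop (320,172), and the lever leans over the door with its tip at about (322,190).

```bash
python3 - <<'E'
from kin import *; from vis import *
S=np.load("scene2.npz")
c=lambda x,y:(270+(x+.5)/6-.5,130+(y+.5)/6-.5)
for z in(.200,.2045,.2085,.212): print('bar',z,(ray(S,*c(320,172),z)*1e3-[PX*1e3,PY*1e3,0]).round(1))
o=lambda th:(np.array([46*np.cos(th)-7*np.sin(th),46*np.sin(th)+7*np.cos(th)]))
for th in(1.9,2.1,2.3,2.4,2.5,2.7):
    t=o(th); print(th,t.round(1),(ray(S,*c(322,190),PZ+t[1]/1e3)*1e3-PX*1e3).round(1)[0])
P=cloud(S)[150:200,300:345].reshape(-1,3)*1e3; m=(P[:,2]>200)&(P[:,2]<245)&(abs(P[:,1]-79)<9)
for a in (P[m]-[PX*1e3,PY*1e3,PZ*1e3])[::3].round().astype(int): print(a[[0,2]],end='')
E
```

```text
bar 0.2 [-67.8   2.9 200. ]
bar 0.2045 [-63.    2.4 204.5]
bar 0.2085 [-58.7   2.  208.5]
bar 0.212 [-54.9   1.6 212. ]
1.9 [-21.5  41.3] -19.0
2.1 [-29.3  36.2] -24.4
2.3 [-35.9  29.6] -31.3
2.4 [-38.6  25.9] -35.3
2.5 [-41.   21.9] -39.5
2.7 [-44.6  13.3] -48.7
[-59  16][-58  16][-56  17][-58  13][-56  14][-36  26][-33  27][-36  22][-35  23][-32  23][-33  22][-31  21][-28  23][-31  18][-27  21][-28  19][-26  19][-27  17][-27  15][-24  17][-24  16][-26  11][-23  14][-23  12][-21  13][-22  11][-21  10][-19  11][-18   9][-19   8][-16  10][-14   8][-13   7][-6 11][-7  9][-7  6][-6  7][-5  7][48  6][50  7][53  8]
```

```bash
python3 - <<'E'
from kin import *
st=go([-59.6,13.5],.08,sp=.02); f0=st['ft_force'][2]
for z in (11.5,9.5,8,6.5,5,3.5,2,.5,-1):
    st=go([-59.8,z],.08-.08*(13.5-z)/14,sp=.03)
    if st['ft_force'][2]-f0>7 or abs(st['ft_force'][0])>16: break
E
```

```text
B [-59.6  13.5] th2.54 s0.13 k0.08  t8.25 rel [-52.8  -1.2  15.3] F [ 8.2 -0.5 -6.8] M [-0.12 -1.35 -0.06] gap39.9
B [-59.8  11.5] th2.53 s0.09 k0.07  t8.50 rel [-53.2  -1.3  13.9] F [ 6.3 -0.2 -3.7] M [-0.06 -1.09 -0.05] gap40.0
B [-59.8   9.5] th2.51 s0.05 k0.06  t8.75 rel [-53.6  -1.3  12.4] F [ 4.7  0.3 -2.1] M [-0.1  -0.76 -0.08] gap39.9
B [-59.8   8. ] th2.50 s0.02 k0.05  t9.00 rel [-53.9  -1.2  11.2] F [ 2.  -1.7 -0.9] M [-0.19 -0.41 -0.06] gap40.2
B [-59.8   6.5] th2.50 s-0.01 k0.04  t9.25 rel [-54.1  -1.2   9.8] F [-0.2 -0.3  2. ] M [-0.16  0.03 -0.06] gap40.0
```

```bash
python3 - <<'E'
from kin import *
for z in (5.5,4.5,3.5,2.5,1.5,.5,-.5,-1.5,-2.5):
    st=go([-59.8,z],.04-.006*(5.5-z),sp=.02)
    if st['ft_force'][2]>8 or abs(st['ft_force'][0])>14: break
E
```

```text
B [-59.8   5.5] th2.50 s-0.03 k0.04  t9.50 rel [-54.1  -1.2   8.8] F [-2.7 -1.3  3.3] M [-0.23  0.52 -0.03] gap39.8
B [-59.8   4.5] th2.51 s-0.05 k0.03  t9.75 rel [-54.3  -1.2   7.9] F [-5.5 -1.2  3.7] M [-0.25  0.68 -0.15] gap39.7
B [-59.8   3.5] th2.51 s-0.07 k0.03  t10.00 rel [-54.3  -1.1   7.1] F [-5.6 -0.3  3.6] M [-0.05  0.73  0.02] gap39.8
B [-59.8   2.5] th2.52 s-0.08 k0.02  t10.25 rel [-54.3  -1.1   6.2] F [-5.2 -0.6  4. ] M [-0.13  0.72 -0.07] gap39.9
B [-59.8   1.5] th2.54 s-0.10 k0.02  t10.50 rel [-54.3  -1.1   5.2] F [-5.7 -0.4  4.3] M [-0.19  0.7   0.03] gap39.9
B [-59.8   0.5] th2.55 s-0.12 k0.01  t10.75 rel [-54.2  -1.1   4.3] F [-4.2 -0.9  4.3] M [-0.17  0.65 -0.08] gap39.7
B [-59.8  -0.5] th2.57 s-0.13 k0.00  t11.00 rel [-54.1  -1.1   3.4] F [-4.8  0.   4.9] M [-0.09  0.69  0.  ] gap39.6
B [-59.8  -1.5] th2.59 s-0.15 k-0.00  t11.25 rel [-54.   -1.1   2.5] F [-3.7 -0.3  3.6] M [-0.03  0.68 -0.03] gap39.9
B [-59.8  -2.5] th2.61 s-0.17 k-0.01  t11.50 rel [-53.9  -1.1   1.5] F [-4.3 -0.9  3.2] M [-0.1   0.51 -0.02] gap39.6
```

```bash
python3 - <<'E'
from kin import *
for x in np.arange(-58.8,-43,-1.):
    st=go([x,-2.5],-.01-.005*(x+58.8),sp=.025)
    if st['ft_force'][0]<-10 or abs(st['ft_force'][2])>12: break
E
python3 - <<'E'
from kin import *
for x in np.arange(-58.8,-43,1.):
    st=go([x,-2.5],-.01-.005*(x+58.8),sp=.025)
    if st['ft_force'][0]<-10 or abs(st['ft_force'][2])>12: break
E
```

```text
B [-58.8  -2.5] th2.48 s-0.19 k-0.01  t11.75 rel [-53.8  -1.1   1.3] F [-7.9 -0.7  4. ] M [-0.04  1.16 -0.02] gap40.2
B [-57.8  -2.5] th2.38 s-0.21 k-0.01  t12.00 rel [-53.5  -1.1   1. ] F [-11.1  -1.5   3.2] M [-0.04  1.63 -0.03] gap40.0
```

```bash
python3 - <<'E'
from kin import *
go([-59,-2.5],-.01,sp=.025)
for z in (-3,-3.6,-4.2,-4.8,-5.4):
    st=go([-59,z],-.01,sp=.02)
    if st['ft_force'][2]>8: break
for x in (-58.4,-57.8,-57.2,-56.6,-56):
    st=go([x,z+.6],-.02,sp=.02)
    if st['ft_force'][0]<-14 or abs(st['ft_force'][2])>14: break
E
```

```text
B [-59.   -2.5] th2.51 s-0.18 k-0.01  t12.25 rel [-53.6  -1.1   1.3] F [-6.6 -0.4  4.4] M [-0.02  0.92 -0.04] gap39.8
B [-59  -3] th2.52 s-0.19 k-0.01  t12.50 rel [-53.6  -1.1   1. ] F [-6.3 -0.1  3.5] M [-0.04  0.93 -0.03] gap39.9
B [-59.   -3.6] th2.53 s-0.20 k-0.01  t12.75 rel [-53.4  -1.1   0.5] F [-5.8 -0.9  4. ] M [-0.05  0.85  0.01] gap40.4
B [-59.   -4.2] th2.55 s-0.21 k-0.01  t13.00 rel [-53.3  -1.1   0.1] F [-5.9  0.   4. ] M [-0.06  0.74 -0.01] gap39.8
B [-59.   -4.8] th2.56 s-0.22 k-0.01  t13.25 rel [-53.2  -1.1  -0.5] F [-4.5 -0.7  4.2] M [ 0.    0.65 -0.01] gap40.0
B [-59.   -5.4] th2.58 s-0.23 k-0.01  t13.50 rel [-53.1  -1.2  -1. ] F [-4.8  0.9  3.8] M [0.03 0.57 0.09] gap40.0
B [-58.4  -4.8] th2.50 s-0.23 k-0.02  t13.75 rel [-53.1  -1.2  -0.9] F [-5.6  0.2  2.2] M [ 0.01  0.87 -0.01] gap40.2
B [-57.8  -4.8] th2.43 s-0.24 k-0.02  t14.00 rel [-53.   -1.2  -1.1] F [-7.7 -0.5  2.7] M [ 0.03  1.25 -0.01] gap40.2
B [-57.2  -4.8] th2.37 s-0.25 k-0.02  t14.25 rel [-52.9  -1.2  -1.1] F [-10.6  -0.2   1.8] M [-0.03  1.55 -0.02] gap40.3
B [-56.6  -4.8] th2.31 s-0.26 k-0.02  t14.50 rel [-52.5  -1.2  -1.3] F [-11.3  -0.8   2.1] M [-0.03  1.72 -0.02] gap40.0
B [-56.   -4.8] th2.25 s-0.27 k-0.02  t14.75 rel [-51.9  -1.2  -1.1] F [-9.7 -0.2  2.8] M [-0.07  1.64 -0.01] gap39.9
```

```bash
python3 - <<'E'
from kin import *
import cv2
f=get_image("scene"); np.savez("scene3.npz",**f)
cv2.imwrite("pics/s3.png",cv2.convertScaleAbs(cv2.resize(f["frame"][145:195,290:355],None,fx=12,fy=12,interpolation=cv2.INTER_CUBIC),alpha=1.6))
E
```

```text
(no output)
```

View pics/s3.png

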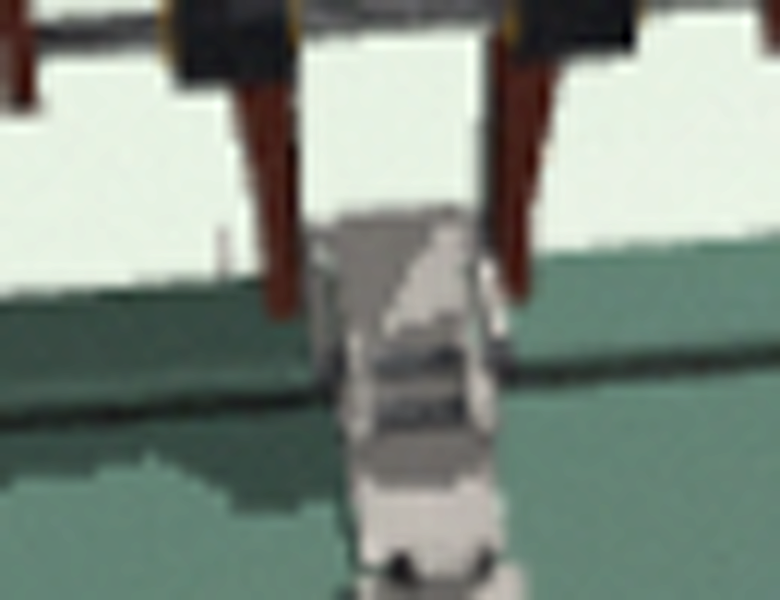

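The view shows the lever tip at crop (400,207), the loop arms at (315,250) and (485,250) running into the finger pads, and the bar hidden behind the lever.

```bash
python3 - <<'E'
from kin import *; from vis import *
S=np.load("scene3.npz")
c=lambda x,y:(290+(x+.5)/12-.5,145+(y+.5)/12-.5)
for y in(225,235,245):
  for z in(.188,.192,.196,.2): print('bar',y,z,(ray(S,*c(316,y),z)*1e3-[PX*1e3,PY*1e3,0]).round(1))
o=lambda th:(np.array([46*np.cos(th)-7*np.sin(th),46*np.sin(th)+7*np.cos(th)]))
for th in(1.9,2.,2.1,2.2,2.3,2.4,2.5):
    t=o(th); print(th,t.round(1),(ray(S,*c(400,208),PZ+t[1]/1e3)*1e3-PX*1e3).round(1)[0])
for x,y in((280,315),(518,300)): print('tips',[(ray(S,*c(x,y),z)*1e3-[PX*1e3,PY*1e3,0]).round(1) for z in(.183,.186,.19)])
rep()
E
```

```text
bar 225 0.188 [-63.7 -16.2 188. ]
bar 225 0.192 [-59.5 -16.5 192. ]
bar 225 0.196 [-55.3 -16.8 196. ]
bar 225 0.2 [-51.  -17.1 200. ]
bar 235 0.188 [-60.6 -16.5 188. ]
bar 235 0.192 [-56.4 -16.8 192. ]
bar 235 0.196 [-52.2 -17.1 196. ]
bar 235 0.2 [-48.  -17.4 200. ]
bar 245 0.188 [-57.4 -16.8 188. ]
bar 245 0.192 [-53.3 -17.1 192. ]
bar 245 0.196 [-49.1 -17.4 196. ]
bar 245 0.2 [-44.9 -17.7 200. ]
1.9 [-21.5  41.3] -16.9
2.0 [-25.5  38.9] -19.4
2.1 [-29.3  36.2] -22.3
2.2 [-32.7  33.1] -25.5
2.3 [-35.9  29.6] -29.2
2.4 [-38.6  25.9] -33.1
2.5 [-41.   21.9] -37.4
tips [array([-41.9, -26.1, 183. ]), array([-38.9, -26.3, 186. ]), array([-34.8, -26.6, 190. ])]
tips [array([-40.6,  25.3, 183. ]), array([-37.5,  24.9, 186. ]), array([-33.5,  24.4, 190. ])]
 t14.80 rel [-51.9  -1.2  -1.1] F [-10.8  -0.2   2.8] M [-0.02  1.68 -0.03] gap39.8
```

```bash
python3 - <<'E'
from kin import *
prev=None
for x in np.arange(-55.2,-42,.8):
    st=go([x,-4.6],-.03,sp=.025)
    if st['ft_force'][0]<-14 or abs(st['ft_force'][2])>12: break
E
```

```text
B [-55.2  -4.6] th2.17 s-0.28 k-0.03  t15.05 rel [-50.6  -1.2  -0.6] F [-9.3 -0.7  2.6] M [-0.04  1.22 -0.04] gap39.8
B [-54.4  -4.6] th2.10 s-0.28 k-0.03  t15.30 rel [-49.5  -1.2  -0.2] F [-7.8 -0.1  4.5] M [ 0.02  1.09 -0.05] gap39.7
B [-53.6  -4.6] th2.03 s-0.29 k-0.03  t15.55 rel [-48.3  -1.1  -0. ] F [-6.2 -0.4  3. ] M [0.05 0.9  0.05] gap40.2
B [-52.8  -4.6] th1.96 s-0.30 k-0.03  t15.80 rel [-47.3  -1.1   0.1] F [-6.2 -0.1  3.4] M [-0.    0.74  0.02] gap40.1
B [-52.   -4.6] th1.89 s-0.30 k-0.03  t16.05 rel [-46.4  -1.2   0.3] F [-5.4 -0.2  4.6] M [-0.01  0.64  0.01] gap39.8
B [-51.2  -4.6] th1.82 s-0.30 k-0.03  t16.30 rel [-45.5  -1.2   0.3] F [-4.7  0.4  4.4] M [ 0.03  0.6  -0.02] gap40.1
B [-50.4  -4.6] th1.75 s-0.31 k-0.03  t16.55 rel [-44.5  -1.2   0.4] F [-4.  -0.2  4.5] M [0.02 0.46 0.07] gap40.2
B [-49.6  -4.6] th1.68 s-0.31 k-0.03  t16.80 rel [-43.7  -1.2   0.4] F [-2.7 -0.5  5. ] M [ 0.04  0.34 -0.04] gap39.8
B [-48.8  -4.6] th1.61 s-0.31 k-0.03  t17.05 rel [-42.9  -1.2   0.4] F [-2.1 -0.2  4.9] M [-0.05  0.3   0.01] gap40.3
B [-48.   -4.6] th1.54 s-0.31 k-0.03  t17.30
[... 202 characters left out ...]
6] th1.38 s-0.30 k-0.03  t17.80 rel [-41.   -1.2   0.3] F [-3.8  0.3  5.1] M [0.02 0.51 0.01] gap39.9
B [-45.6  -4.6] th1.30 s-0.30 k-0.03  t18.05 rel [-40.8  -1.2   0.3] F [-6.5  0.5  6.5] M [-0.01  0.93  0.01] gap40.0
B [-44.8  -4.6] th1.21 s-0.29 k-0.03  t18.30 rel [-40.6  -1.2   0.2] F [-9.8 -1.3  8.5] M [ 0.05  1.37 -0.03] gap40.1
B [-44.   -4.6] th1.12 s-0.28 k-0.03  t18.55 rel [-40.2  -1.2   0.1] F [-11.1  -0.5   7.9] M [-0.02  1.74 -0.02] gap40.0
B [-43.2  -4.6] th1.01 s-0.27 k-0.03  t18.80 rel [-39.8  -1.2   0.1] F [-13.4  -1.    8.1] M [-0.02  2.13 -0.03] gap39.7
B [-42.4  -4.6] th0.90 s-0.25 k-0.03  t19.05 rel [-39.5  -1.2   0.1] F [-16.   -0.5   9.9] M [-0.01  2.52 -0.06] gap39.7
```

```bash
python3 - <<'E'
from kin import *
go([-46.8,-4.6],-.03,sp=.03)
for z in (-3.6,-2.6,-1.6,-.6,.4,1.4):
    st=go([-46.8,z],-.03,sp=.025)
    if st['ft_force'][2]<-8: break
st=go([-46.8,z-1],-.03,sp=.025)
E
```

```text
B [-46.8  -4.6] th1.42 s-0.30 k-0.03  t19.35 rel [-41.2  -1.2   0. ] F [-1.3  0.3  3.8] M [0.04 0.26 0.08] gap40.2
B [-46.8  -3.6] th1.39 s-0.28 k-0.03  t19.60 rel [-41.2  -1.2   0.4] F [-1.5  0.9  1.7] M [ 0.04  0.2  -0.  ] gap39.8
B [-46.8  -2.6] th1.36 s-0.26 k-0.03  t19.85 rel [-41.3  -1.2   0.6] F [ 0.8  1.1 -6.6] M [ 0.12 -0.16  0.02] gap40.1
B [-46.8  -1.6] th1.34 s-0.24 k-0.03  t20.10 rel [-41.3  -1.2   0.8] F [  3.5   0.2 -15.2] M [ 0.16 -0.62  0.01] gap39.8
B [-46.8  -2.6] th1.36 s-0.26 k-0.03  t20.35 rel [-41.3  -1.2   0.8] F [  3.1   0.7 -15.9] M [ 0.18 -0.59  0.01] gap39.9
```

```bash
cat >> kin.py <<'E'
K=.15; R0=36.
def press(th,off=0.,sp=.04,r=R0):
    c=np.array([r*np.cos(th)-(7+off)*np.sin(th),r*np.sin(th)+(7+off)*np.cos(th)])
    n=np.array([-np.sin(K),-np.cos(K)]); ex=np.array([np.cos(K),-np.sin(K)])
    t=c-10*ex-8*n
    move_l([PX+t[0]/1e3,YG,PZ+t[1]/1e3],speed=sp,orientation=quat(K))
    s=state(); a=(s['ee_pos']-[PX,YG,PZ])[[0,2]]*1e3+10*ex+8*n  # actual corner
    d=np.hypot(*a); tha=np.arctan2(a[1],a[0])-np.arcsin(7/d)
    print('t%.2f cmd th%.3f off%.1f -> corner %s th_act %.3f'%(s['time'],th,off,a.round(2),tha),'F',s['ft_force'].round(1)); return s,tha
E
python3 - <<'E'
from kin import *
import cv2
go([-46.8,-4],-.03,sp=.03)
gripper_open(); rep('open')
p=state()['ee_pos']; move_l(p+[0,0,.075],speed=.2); rep('up')
f=get_image("scene"),get_image("top")
cv2.imwrite("pics/h4.png",np.hstack([cv2.convertScaleAbs(cv2.resize(g["frame"][y:y+60,290:350],(400,400),interpolation=cv2.INTER_CUBIC),alpha=1.6) for g,y in zip(f,(145,180))]))
close()
press(1.45,30,sp=.15)
press(1.45,8,sp=.08)
E
```

```text
B [-46.8  -4. ] th1.40 s-0.29 k-0.03  t20.60 rel [-41.3  -1.2   0.7] F [  1.6   1.  -11.9] M [ 0.13 -0.32 -0.01] gap39.7
open t21.48 rel [-41.2  -1.2   0.6] F [-0.3  0.7  0. ] M [ 0.    0.05 -0.03] gap87.4
up t22.00 rel [-41.1  -1.2  75. ] F [-0.4 -0.2 -0.2] M [ 0.02  0.01 -0.03] gap87.8
t23.77 cmd th1.450 off30.0 -> corner [-32.    38.39] th_act 2.125 F [-0.3 -0.1  1.2]
t24.20 cmd th1.450 off8.0 -> corner [-10.65  38.71] th_act 1.664 F [-2.   0.5  0. ]
```

View pics/h4.png

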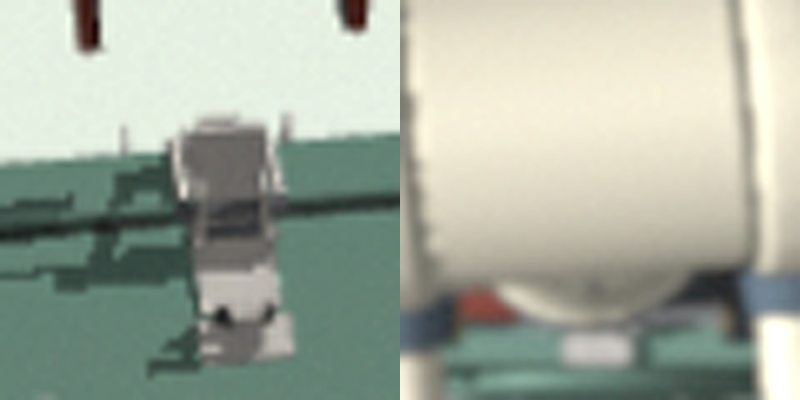

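The scene view shows the loop arms running from the lever (crop (205,200)) down to the hook at about (180,140), with the lever near upright. The bar stayed hooked, so I'll press now.

```bash
python3 - <<'E'
from kin import *
for th in np.arange(1.45,.34,-.1):
    s,a=press(th,-.5)
    if np.linalg.norm(s['ft_force'])>22: break
E
```

```text
t24.57 cmd th1.450 off-0.5 -> corner [-2.53 37.55] th_act 1.451 F [-5.2  0.   6.1]
t24.82 cmd th1.350 off-0.5 -> corner [ 0.77 37.39] th_act 1.362 F [-6.5 -0.4  5.9]
t25.07 cmd th1.250 off-0.5 -> corner [ 4.14 37.  ] th_act 1.270 F [-6.6  0.2  4.2]
t25.32 cmd th1.150 off-0.5 -> corner [ 7.56 36.32] th_act 1.176 F [-8.7 -0.   4.9]
t25.57 cmd th1.050 off-0.5 -> corner [10.94 35.3 ] th_act 1.080 F [-8.8 -0.6  5.3]
t25.82 cmd th0.950 off-0.5 -> corner [14.27 33.97] th_act 0.982 F [-9.6 -0.8  4.8]
t26.07 cmd th0.850 off-0.5 -> corner [17.53 32.25] th_act 0.881 F [-8.5 -0.1  5.8]
t26.32 cmd th0.750 off-0.5 -> corner [20.66 30.24] th_act 0.779 F [-8.4  0.3  5.5]
t26.57 cmd th0.650 off-0.5 -> corner [23.63 27.82] th_act 0.674 F [-7.  -0.2  5.1]
t26.82 cmd th0.550 off-0.5 -> corner [26.38 25.13] th_act 0.568 F [-7.2 -0.4  4. ]
t27.07 cmd th0.450 off-0.5 -> corner [28.95 22.11] th_act 0.459 F [-5.1 -1.   3.8]
t27.32 cmd th0.350 off-0.5 -> corner [31.37 18.82] th_act 0.348 F [-4.3 -0.1  2.5]
```

```bash
python3 - <<'E'
from kin import *
pz=0
for th in np.r_[np.arange(.3,.15,-.05),np.arange(.15,-.16,-.015)]:
    s,a=press(th,-.5,sp=.03); z=s['ft_force'][2]
    if z>18 : break
E
```

```text
t27.57 cmd th0.300 off-0.5 -> corner [32.47 16.93] th_act 0.288 F [-3.6  0.7  3.5]
t27.82 cmd th0.250 off-0.5 -> corner [33.52 14.98] th_act 0.228 F [-1.4  0.1  1.9]
t28.07 cmd th0.200 off-0.5 -> corner [34.28 13.17] th_act 0.175 F [-0.9  0.4  1.4]
t28.32 cmd th0.150 off-0.5 -> corner [34.85 11.42] th_act 0.125 F [-0.1 -0.6  0.4]
t28.57 cmd th0.135 off-0.5 -> corner [34.89 11.14] th_act 0.117 F [0.3 0.8 0.7]
t28.82 cmd th0.120 off-0.5 -> corner [35.   10.83] th_act 0.108 F [-0.2  0.2  1.5]
t29.07 cmd th0.105 off-0.5 -> corner [35.1  10.52] th_act 0.099 F [-0.6  0.2  4. ]
t29.32 cmd th0.090 off-0.5 -> corner [35.22 10.08] th_act 0.086 F [-1.8 -0.3  5.2]
t29.57 cmd th0.075 off-0.5 -> corner [35.37  9.52] th_act 0.071 F [-1.9  0.3  4.8]
t29.82 cmd th0.060 off-0.5 -> corner [35.54  8.92] th_act 0.054 F [-1.5 -0.   4.2]
t30.07 cmd th0.045 off-0.5 -> corner [35.71  8.1 ] th_act 0.031 F [-1.8 -0.6  4.5]
t30.32 cmd th0.030 off-0.5 -> corner [35.84  7.4 ] th_act 0.011 F [-1.   0.8  4.8]
t30.57 cmd th0.015 off-0.5 -> corner [35.86  5.97] th_act -0.029 F [ 0.1  0.2 -0.4]
t30.82 cmd th0.000 off-
[... 210 characters left out ...]
9 F [-0.4  0.3  0.4]
t31.57 cmd th-0.045 off-0.5 -> corner [36.23  5.41] th_act -0.044 F [-1.3 -0.   3. ]
t31.82 cmd th-0.060 off-0.5 -> corner [36.26  5.3 ] th_act -0.047 F [-1.5  0.1  5. ]
t32.07 cmd th-0.075 off-0.5 -> corner [36.26  5.21] th_act -0.050 F [-3.2 -0.7  8. ]
t32.32 cmd th-0.090 off-0.5 -> corner [36.29  5.15] th_act -0.051 F [-3.6 -0.8  8.8]
t32.57 cmd th-0.105 off-0.5 -> corner [36.29  5.07] th_act -0.053 F [-3.3  0.  10.8]
t32.82 cmd th-0.120 off-0.5 -> corner [36.3   5.05] th_act -0.054 F [-4.5 -0.4 12.7]
t33.07 cmd th-0.135 off-0.5 -> corner [36.28  4.97] th_act -0.056 F [-5.1 -0.9 14.5]
t33.32 cmd th-0.150 off-0.5 -> corner [36.3   4.94] th_act -0.057 F [-5.1 -0.2 15.8]
```

```bash
python3 - <<'E'
from kin import *
import cv2
p=state()['ee_pos']; move_l(p+[-.005,0,.06],speed=.15); 
move_to([.42,-.14,.36],quat(.1)); rep()
o=[]
for n,(x,y) in(("scene",(300,150)),("top",(295,180))):
    g=get_image(n); np.savez(n+"5.npz",**g)
    o.append(cv2.convertScaleAbs(cv2.resize(g["frame"][y:y+50,x:x+50],(400,400),interpolation=cv2.INTER_CUBIC),alpha=1.5))
cv2.imwrite("pics/f5.png",np.hstack(o))
E
```

```text
t34.99 rel [-135.5 -218.9  164.9] F [0.  0.3 0.2] M [-0.01 -0.02  0.07] gap0.6
```

View pics/f5.png

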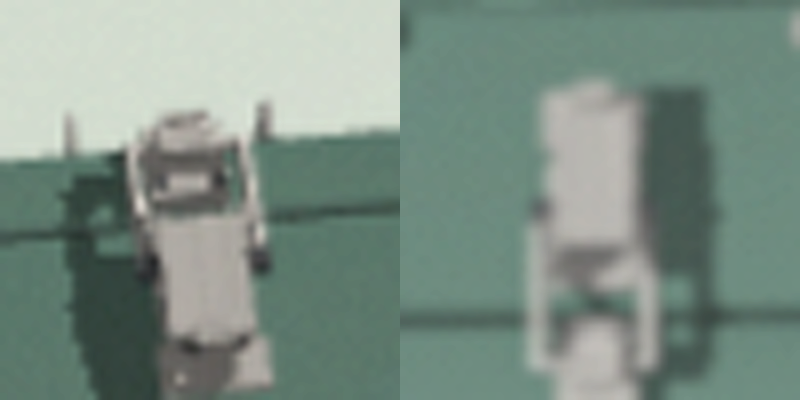

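```bash
python3 - <<'E'
from kin import *
rep(); job_done()
E
```

```text
t35.09 rel [-135.3 -218.6  164.8] F [ 0.2 -0.5 -0.4] M [ 0.01 -0.03 -0.06] gap0.3
the job is handed in; nothing more can be done
```

The latch is closed and the job is handed in at 35 s. I did not confirm the safety catch directly, because the cameras cannot resolve its 1.3 mm overlap.

- **Hooking the loop:** I gripped the loop by its arms, carried the crossbar over the lip, down and back under it. Against the hook's post I pulled up to 16 N. A lift test was stopped by the lip with 15 N, so the bar is caught.
- **Pressing the lever:** The force peaked at about 11 N near 1 rad, then fell off towards dead centre. The catch resisted with about 5 N from 0.1 rad, then let go abruptly near 0 rad. The lever came home at about -0.05 rad and I pressed it onto its rubber stop with about 16 N.
- **Last picture:** The lever lies flat, the loop is taut and the bar is under the lip.
- **Safety catch:** That it snapped over rests on the felt force drop and on the lever being firmly home.
- **Disagreements:** I did not feel the hook's foot where the nominal height put it, probably because of a few millimetres' error in where the bar sat in the grip. The two cameras differed by about 3 to 8 mm along x.
- **Bottles and pan:** I did not go near them, and I did not check them again afterwards.

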